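# Lay two tube racks wells up and square to the tray fence

## Task

Two tube racks stand on end in the white loading tray, facing opposite ways. Tip each one over so that it lies flat on its black base with its wells facing up, and slide both along the tray until each has a long side square and flush against the dark metal fence at the tray's far side. Tip and push them, do not pick them up off the tray, and leave the other things on the bench where they are.

Things in the scene. Friction and masses are not known exactly. Their poses are not given: they have to be found in the camera images.
- tray: fixed white tray, 215 (x) by 640 mm (y), floor 6 mm thick, side lips 14 mm high, 6 mm thick; open at the robot's side. Along its far (+x) side a dark metal fence, 15 mm thick, top 26 mm above the bench. Origin on the bench under the tray; floor runs from x -95 mm to the fence's near face at x +105 mm. x points from robot to fence, y along the fence to the left
- fence (a point): middle of the foot of the fence's near face, at the height of the tray floor; axes as the tray's (x into the fence, y along it)
- red_rack: red tube rack, block 100 x 70 x 36 mm, 160 g. One 100 x 70 face has 24 dark wells in a red deck; the other is the black base (12 mm thick band). Starts on a short edge, 100 mm high, wells facing roughly to the tray's left (+y). Origin: block centre. x points out of the well face (+18 mm; base at -18), y along the 70 mm width, z along the 100 mm length (up at first)
- blue_rack: blue tube rack, block 100 x 70 x 36 mm, 160 g. One 100 x 70 face has 24 dark wells in a blue deck; the other is the black base (12 mm thick band). Starts on a short edge, 100 mm high, wells facing roughly to the tray's right (-y). Origin: block centre. x points out of the well face (+18 mm; base at -18), y along the 70 mm width, z along the 100 mm length (up at first)
- tip_box: bystander: clear pipette tip box with red top, 85 x 125 x 64 mm, left of the tray; origin at the centre of its underside, z up
- bottle: bystander: amber bottle, 66 mm across, 150 mm high, right of the tray; origin at the centre of its underside, z up
- gel_tile: bystander: flat black tile, 75 x 115 x 14 mm, lying on the bench to the right, on the robot's side of the tray; origin at the centre of its underside, z up
Things that resemble listed ones, but are neither listed nor needed, are in the scene too. Leave any green look-alike of the red_rack alone.

How it is judged:
By the outcome, as a careful person would: the job done as asked, in the order asked, and still so for the second after the job is handed in, with the robot touching nothing.
It also fails if it takes over 61 s, if anything falls off the work surface, if the arm or the gripper's body presses on something with over 40 N, if the wrist force passes 120 N, or if a joint passes its speed limit or range.

## Robot

A 7-joint arm with a two-finger parallel gripper is mounted at the origin on the work surface. World frame = base frame: x ahead of the robot, y to its left, z up, the work surface at z = 0. Lengths are in m, angles in degrees, forces in N, time in s.
With the tool pointing down it reaches from about 0.425 to 0.825 m from the base axis. Payload 3.6 kg.
Tool frame: the origin (TCP) lies at the very end of the fingers, on their centre line; the grasp point (between the pads) lies 19 mm behind it; z points along the fingers, y is the direction in which the jaws open and shut (so a half turn about z gives the same grasp; the last joint's range is limited). The gripper opens to 93 mm and grips with 3 to 60 N. Pads are 15 mm wide; open, the fingers measure 128 mm over their backs; the gripper's body (75 mm by 188 mm) begins 65 mm behind the grasp point.
Start: joints at [64.257, 35.231, -0.722, 81.555, 0.464, 63.22, -2.315], TCP at [0.267, -0.593, 0.219] pointing down, gripper open.
Joint ranges: [-178.69, 178.69], [-17.37, 117.87], [-77.05, 75.6], [15.02, 138.74], [-78.02, 258.01], [0.78, 113.62], [-162.83, 162.83]. Speed limits (degrees/s): [159.86, 159.86, 180, 180, 180, 180, 180].

## Interface

Orientations are given as a 3x3 rotation matrix whose columns are the frame's x, y, z axes.
In Python, from workcell import r, eyes, workorder gives the robot as it stands.
- The arm moves only by the tool carry_out, never from a script. Its argument "rows" is a list of rows, each a list of 7 numbers: the shift along the tool's x, y, z in mm, then the turn, a rotation vector about the tool's x, y, z in degrees, then the gripper command: -1 is shut, 1 is fully open, values between are in proportion. In form: [[dx, dy, dz, rx, ry, rz, jaw], ...]. A call has 1 to 20 rows; each row is the pose to reach, as a shift and turn from the pose commanded when the call began, along the tool's axes at that moment; what a row does not reach only later rows make up. A row lasts 1/12 s, in which the tool goes at most 41.7 mm and 7.16 degrees, less where a joint would pass 70% of its speed; a pose out of reach is approached as far as the arm can. A call with a gripper value outside its range is refused whole. The fingers move at their own pace and stop on an object; "newtons" is the grip in N (left out, the last holds). Time passes only in rows, so rows that repeat a pose let the fingers close. It gives the time, the measured TCP pose, the force and the opening at its end, in the units of the state.
- r.sense(): the state, without advancing time (a new reading comes with each control period).
- eyes.capture(name): name is "scene" or "top" or "wrist"; returns a dict with "color" (400x640x3 uint8, red, green, blue), "fx", "fy", "cx", "cy" (pixels), "origin" and "attitude" of the camera in the world; the wrist camera has in their place "T_tool_cam" (4x4, takes a point from camera to tool coordinates, whose origin is the TCP and whose axes are the flange's). Camera axes: x right, y down, z forward; pixel columns grow to the right and rows downward; lengths in m; the calibration is good to about 2 mm. A picture is of the moment at which its call begins: read the wrist's pose just before it. There is no depth.
- workorder.finish_job(): hands the job in, once; it reports no verdict.
The state is a dict: "time_s": time; "joint_pos": joint angles; "joint_velocities": joint speeds; "effort": joint torques, N m; "ee_pos": TCP position; "orientation": TCP orientation; "force": force on the tool from outside, world axes, zero at the start; "moment": the same for the moment, N m; "grip_width": finger opening in m.
Only numpy, scipy, OpenCV 4.12 (cv2) and the standard library are available. Lean on these libraries where they do the work, as an engineer would, in place of code of your own. Each camera call takes 0.05 s, during which the arm holds its last target. There are 200 camera calls.

## Working session

There is one attempt and no reset: what is moved stays moved. The work goes in short steps, Python scripts to look and compute and a tool call to move; the robot and the scene stay as the last step left them, time stands still between calls to the robot, and variables do not carry over. Pictures are saved under pics/ and viewed, about 8 in all and at most 12, crops included, and the job is handed in when it is done.

Besides the shell and the picture viewer there is one more tool, called after ">>>" by a JSON object that holds its "name" and its "arguments", one argument or row to a line. carry_out: Moves the arm, as the interface text tells. Its arguments: {"type":"object","properties":{"rows":{"type":"array","items":{"type":"array","items":{"type":"number"}}},"newtons":{"type":"number"}},"required":["rows"]}

```bash
mkdir -p pics; ls
python3 - <<'E'
from workcell import r, eyes, workorder
import cv2, numpy as np
s=r.sense(); print({k:np.round(s[k],3).tolist() for k in s})
for n in ("scene","top"):
    c=eyes.capture(n); cv2.imwrite(f"pics/{n}0.png",c["color"][:,:,::-1]); print(n,{k:np.round(c[k],4).tolist() for k in c if k!="color"})
E
```

```text
pics
{'time_s': 0.0, 'joint_pos': [64.258, 35.289, -0.723, 81.642, 0.463, 63.221, -2.313], 'joint_velocities': [-0.008, 0.061, 0.017, -0.012, 0.05, -0.061, 0.043], 'effort': [0.0, -45.894, 0.209, -16.574, -0.061, 0.021, 0.0], 'ee_pos': [0.266, -0.592, 0.217], 'orientation': [[0.912, 0.41, -0.001], [0.41, -0.912, 0.002], [-0.0, -0.003, -1.0]], 'force': [-0.413, 0.523, 0.067], 'moment': [-0.012, 0.008, -0.023], 'grip_width': 0.093}
scene {'fx': 431.5795, 'fy': 431.5795, 'cx': 320.1973, 'cy': 197.0259, 'origin': [1.2689, -0.4527, 0.8758], 'attitude': [[0.5291, 0.5503, -0.646], [0.8484, -0.3576, 0.3903], [-0.0162, -0.7546, -0.656]]}
top {'fx': 497.0371, 'fy': 497.0371, 'cx': 322.8037, 'cy': 201.7394, 'origin': [0.4076, 0.0186, 1.6156], 'attitude': [[-0.0168, -0.9979, 0.0624], [-0.9999, 0.017, 0.0021], [-0.0031, -0.0623, -0.9981]]}
```

View pics/scene0.png

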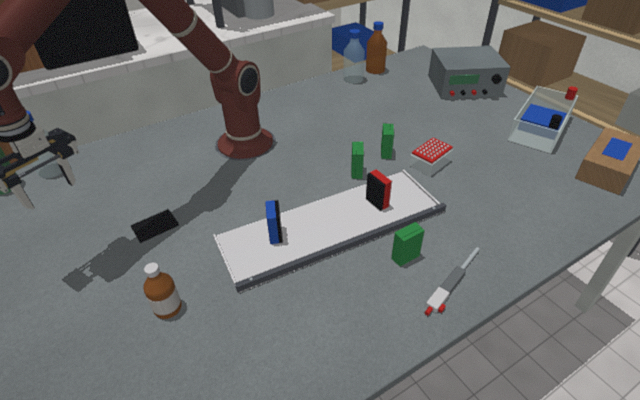

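View pics/top0.png

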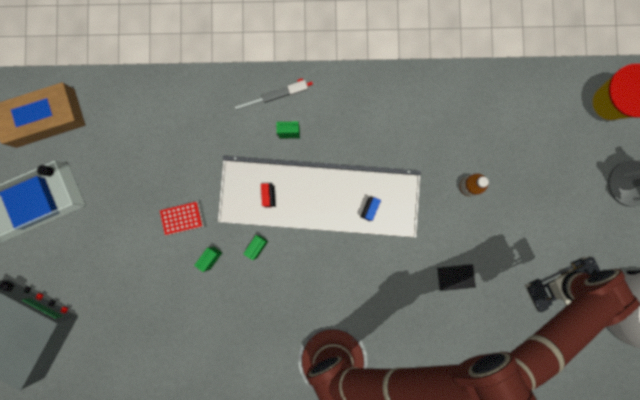

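```bash
cat > h.py <<'E'
import numpy as np, cv2
from workcell import r, eyes, workorder
def ray(c,px,z):
    d=np.array([(px[0]-c["cx"])/c["fx"],(px[1]-c["cy"])/c["fy"],1.0])
    if "origin" in c: o=np.array(c["origin"]);R=np.array(c["attitude"])
    else: o,R=c["o"],c["R"]
    d=R@d; return o+d*(z-o[2])/d[2]
def proj(c,P):
    p=np.array(c["attitude"]).T@(np.array(P)-np.array(c["origin"])); return np.array([c["fx"]*p[0]/p[2]+c["cx"],c["fy"]*p[1]/p[2]+c["cy"]])
def wrist(s=None):
    s=r.sense(); T=np.eye(4);T[:3,:3]=s["orientation"];T[:3,3]=s["ee_pos"]
    c=dict(eyes.capture("wrist")); W=T@np.array(c["T_tool_cam"]); c["o"],c["R"]=W[:3,3],W[:3,:3]; return c
def comps(m,amin=20):
    n,l,st,ce=cv2.connectedComponentsWithStats(m.astype(np.uint8)); return [(l==i) for i in range(1,n) if st[i,4]>=amin]
E
python3 - <<'E'
from h import *
c=eyes.capture("top");im=c["color"].astype(int);R,G,B=im[...,0],im[...,1],im[...,2]
white=(im.min(2)>170);white[:140]=0;white[245:]=0;white[:,:210]=0;white[:,430:]=0
w=max(comps(white),key=lambda m:m.sum())
cn=max(cv2.findContours(w.astype(np.uint8),0,2)[0],key=cv2.contourArea)
rc=cv2.minAreaRect(cn)
print("tray",[np.round(ray(c,p,0.012),4).tolist() for p in cv2.boxPoints(rc)])
box=np.zeros_like(w);box[160:235,222:418]=1
for nm,m in (("red",(R>G+50)&(R>B+50)),("blue",(B>R+50)&(B>G+25)),("black",(im.max(2)<60))):
    for k in comps(m&box,15):
        r_=cv2.minAreaRect(np.argwhere(k)[:,::-1].astype(np.float32)); print(nm,k.sum(),np.round(r_[0],1),np.round(r_[1],1),round(r_[2],1),[np.round(ray(c,p,0.106)[:2],4).tolist() for p in cv2.boxPoints(r_)])
big=cv2.resize(c["color"][145:250,205:430,::-1],None,fx=3.5,fy=3.5,interpolation=cv2.INTER_CUBIC)
cv2.imwrite("pics/topc.png",big)
E
```

```text
tray [[0.4493, 0.3623, 0.012], [0.6466, 0.3467, 0.012], [0.5871, -0.2935, 0.012], [0.3909, -0.2731, 0.012]]
red 213 [264.5 194.5] [23.  9.] 90.0 [[0.5625, 0.2124], [0.562, 0.185], [0.4917, 0.1857], [0.4922, 0.2131]]
blue 192 [372.4 208.6] [ 8.5 22.7] 21.8 [[0.4519, -0.1031], [0.5155, -0.1301], [0.5054, -0.154], [0.4418, -0.127]]
black 75 [271.9 194.5] [21.3  3.4] 85.2 [[0.5587, 0.184], [0.5594, 0.1736], [0.4946, 0.1689], [0.4939, 0.1792]]
black 60 [366.  206.8] [ 2.9 20.1] 22.6 [[0.4581, -0.0929], [0.5141, -0.1176], [0.5105, -0.1257], [0.4545, -0.101]]
```

View pics/topc.png

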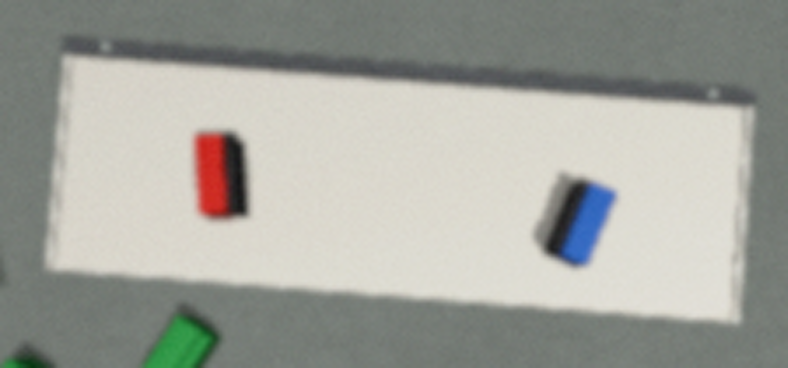

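>>> {"name": "carry_out", "arguments": {
  "rows": [
    [346,-302,0,0,0,47,-1],
    [346,-302,0,0,0,47,-1],
    [346,-302,0,0,0,47,-1],
    [346,-302,0,0,0,47,-1],
    [346,-302,0,0,0,47,-1],
    [346,-302,0,0,0,47,-1],
    [346,-302,0,0,0,47,-1],
    [346,-302,0,0,0,47,-1],
    [346,-302,0,0,0,47,-1],
    [346,-302,0,0,0,47,-1],
    [346,-302,0,0,0,47,-1],
    [346,-302,0,0,0,47,-1],
    [346,-302,0,0,0,47,-1],
    [346,-302,0,0,0,47,-1],
    [346,-302,0,0,0,47,-1],
    [346,-302,0,0,0,47,-1]
  ]
}}

```text
time_s: 1.48
ee_pos: [0.4574, -0.1773, 0.2186]
orientation: [[0.921, -0.391, -0.0], [-0.391, -0.921, -0.001], [-0.0, 0.001, -1.0]]
force: [0.1, 0.2, 0.0]
grip_width: 0.0009
```

Run:
```python
from h import *
s=r.sense(); print(s["time_s"],s["ee_pos"],np.round(s["orientation"],3).tolist(),s["grip_width"])
c=wrist(); cv2.imwrite("pics/w1.png",c["color"][:,:,::-1]); np.savez("w1.npz",**c)
print(c["o"],c["R"].round(2).tolist())
im=c["color"].astype(int);R,G,B=im[...,0],im[...,1],im[...,2]
for nm,m in (("red",(R>G+50)&(R>B+50)),("blue",(B>R+50)&(B>G+25)),("black",(im.max(2)<60))):
    for k in comps(m,300):
        q=cv2.minAreaRect(np.argwhere(k)[:,::-1].astype(np.float32)); print(nm,k.sum(),np.round(q,1) if 0 else q,[np.round(ray(c,p,0.106)[:2],4).tolist() for p in cv2.boxPoints(q)])
```

```text
1.4833 [ 0.45741583 -0.1772918   0.21863679] [[0.921, -0.391, -0.0], [-0.391, -0.921, -0.001], [-0.0, 0.001, -1.0]] 0.0008693818881377584
[ 0.53459927 -0.21102624  0.38451024] [[-0.39, -0.88, -0.28], [-0.92, 0.37, 0.12], [0.0, 0.3, -0.95]]
blue 2370 ((261.957275390625, 181.53553771972656), (35.02281188964844, 86.58089447021484), 5.26239538192749) [[0.4578, -0.1007], [0.5263, -0.1433], [0.5121, -0.1697], [0.4422, -0.1292]]
black 497 ((183.5428466796875, 76.1220703125), (1.472503662109375, 389.342529296875), 70.6688003540039) [[0.6075, 0.0551], [0.5767, -0.2704], [0.5757, -0.2704], [0.6064, 0.0555]]
black 912 ((243.1960906982422, 180.2271270751953), (23.72918128967285, 86.12857818603516), 8.226722717285156) [[0.465, -0.0885], [0.5306, -0.135], [0.5202, -0.1523], [0.4534, -0.1071]]
black 404 ((279.5, 180.5), (67.0, 9.0), 90.0) [[0.5095, -0.1605], [0.5065, -0.1677], [0.4502, -0.1417], [0.4534, -0.1341]]
black 5316 ((539.6729125976562, 239.34820556640625), (55.298126220703125, 100.40975189208984), 67.16634368896484) [[0.3593, -0.3061], [0.3642, -0.3931], [0.3045, -0.4034], [0.2969, -0.3121]]
black 2447 ((12.324125289916992, 236.08599853515625), (59.22409439086914, 62.4042854309082), 59.85861587524414) [[0.5535, 0.1331], [0.5588, 0.0671], [0.5061, 0.0738], [0.4988, 0.1436]]
black 533 ((317.5, 291.0), (106.0, 7.0), 90.0) [[0.417, -0.1578], [0.4144, -0.1639], [0.3011, -0.1163], [0.304, -0.1094]]
black 18172 ((155.5, 332.0), (104.0, 311.0), 90.0) [[0.4965, 0.1457], [0.3764, -0.1372], [0.2552, -0.0849], [0.3903, 0.2329]]
black 14117 ((481.0, 328.5), (95.0, 314.0), 90.0) [[0.3704, -0.1486], [0.2487, -0.4353], [0.1245, -0.4214], [0.26, -0.1026]]
```

View pics/w1.png

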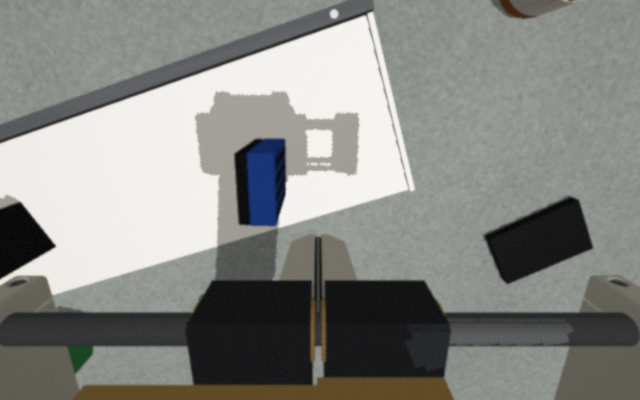

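Run:
```python
from h import *
c=dict(np.load("w1.npz"))
P=np.array([.4574,-.1773]);X=np.array([.921,-.391]);Y=np.array([-.391,-.921])
for p in [(277,224),(277,189),(283,153),(236,155),(238,225)]:
    q=ray(c,p,.106)[:2]; print(p,q.round(4),((q-P)@X).round(4),((q-P)@Y).round(4))
print(c["fx"])
```

```text
(277, 224) [ 0.4437 -0.1316] -0.0305 -0.0368
(277, 189) [ 0.4745 -0.146 ] 0.0035 -0.0355
(283, 153) [ 0.502  -0.1647] 0.0362 -0.0291
(236, 155) [ 0.5165 -0.1262] 0.0344 -0.0702
(238, 225) [ 0.457  -0.0976] -0.0316 -0.0733
321.25818998400337
```

>>> {"name": "carry_out", "arguments": {
  "rows": [
    [2,0,40,0,0,0,-1],
    [2,0,80,0,0,0,-1],
    [2,0,120,0,0,0,-1],
    [2,0,135,0,0,0,-1],
    [2,-5,137,0,0,0,-1],
    [2,-12,137,0,0,0,-1],
    [2,-16,137,0,0,0,-1],
    [2,-20,137,0,0,0,-1],
    [2,-24,137,0,0,0,-1],
    [2,-28,137,0,0,0,-1],
    [2,-32,137,0,0,0,-1],
    [2,-36,137,0,0,0,-1],
    [2,-40,137,0,0,0,-1],
    [2,-43,137,0,0,0,-1],
    [2,-46,137,0,0,0,-1],
    [2,-49,137,0,0,0,-1],
    [2,-52,137,0,0,0,-1],
    [2,-52,137,0,0,0,-1],
    [2,-52,137,0,0,0,-1],
    [2,-52,137,0,0,0,-1]
  ]
}}

```text
time_s: 3.2
ee_pos: [0.4802, -0.1283, 0.0816]
orientation: [[0.922, -0.387, -0.0], [-0.387, -0.922, -0.0], [-0.0, 0.0, -1.0]]
force: [0.6, -0.5, 0.7]
grip_width: 0.0007
```

Run:
```python
from h import *
s=r.sense(); print(s["time_s"],s["ee_pos"],s["force"])
c=eyes.capture("scene"); cv2.imwrite("pics/s2.png",cv2.resize(c["color"][150:310,180:460,::-1],None,fx=2.5,fy=2.5))
```

```text
3.2 [ 0.48019323 -0.1283256   0.08162572] [ 0.5830817  -0.45621641  0.65228058]
```

View pics/s2.png

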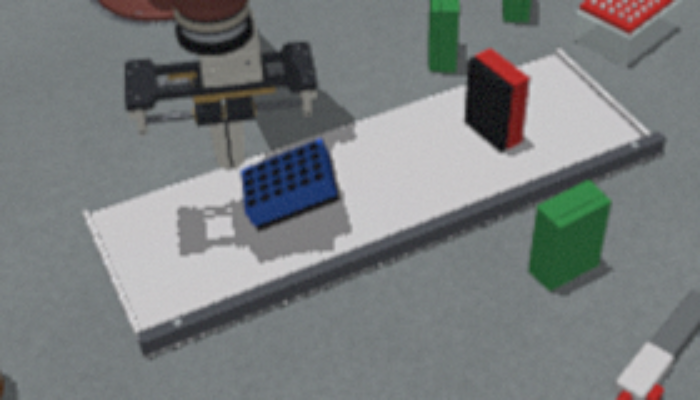

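>>> {"name": "carry_out", "arguments": {
  "rows": [
    [0,10,-40,0,0,0,-1],
    [0,10,-80,0,0,0,-1],
    [-10,-20,-110,0,0,0,-1],
    [-105,-371,-138,0,0,-25,-1],
    [-105,-371,-138,0,0,-25,-1],
    [-105,-371,-138,0,0,-25,-1],
    [-105,-371,-138,0,0,-25,-1],
    [-105,-371,-138,0,0,-25,-1],
    [-105,-371,-138,0,0,-25,-1],
    [-105,-371,-138,0,0,-25,-1],
    [-105,-371,-138,0,0,-25,-1],
    [-105,-371,-138,0,0,-25,-1],
    [-105,-371,-138,0,0,-25,-1],
    [-105,-371,-138,0,0,-25,-1],
    [-105,-371,-138,0,0,-25,-1]
  ]
}}

```text
time_s: 4.5
ee_pos: [0.527, 0.2531, 0.2193]
orientation: [[0.999, 0.038, -0.001], [0.038, -0.999, -0.002], [-0.001, 0.002, -1.0]]
force: [0.6, -1.2, -0.7]
grip_width: 0.0007
```

Run:
```python
from h import *
s=r.sense(); print(s["time_s"],s["ee_pos"],np.round(s["orientation"],3).tolist(),s["grip_width"])
c=wrist(); cv2.imwrite("pics/w2.png",c["color"][:,:,::-1]); np.savez("w2.npz",**c)
```

```text
4.5 [0.52703727 0.25308923 0.21926503] [[0.999, 0.038, -0.001], [0.038, -0.999, -0.002], [-0.001, 0.002, -1.0]] 0.0006857340034781746
```

View pics/w2.png

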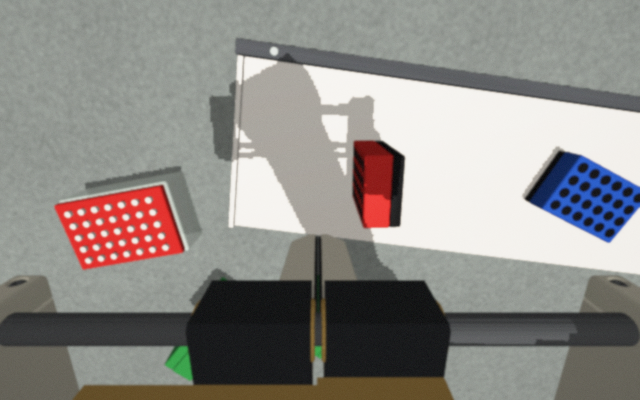

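Run:
```python
from h import *
c=dict(np.load("w2.npz"));s=r.sense()
P=np.array(s["ee_pos"]);O=np.array(s["orientation"])
for p in [(364,227),(400,226),(404,157),(365,158)]:
    q=ray(c,p,.106); print(p,q.round(4),((q-P)@O).round(4))
im=c["color"].astype(int);R,G,B=im[...,0],im[...,1],im[...,2]
for row in range(150,226,12):
    print(row,[tuple(im[row,x]) [0] for x in range(348,412,3)])
```

```text
(364, 227) [0.4943 0.2067 0.106 ] [-0.0345  0.0441  0.1135]
(400, 226) [0.4966 0.173  0.106 ] [-0.0335  0.0779  0.1136]
(404, 157) [0.5619 0.177  0.106 ] [0.0319 0.0762 0.1135]
(365, 158) [0.5597 0.2112 0.106 ] [0.031  0.042  0.1135]
150 [np.int64(170), np.int64(166), np.int64(61), np.int64(79), np.int64(101), np.int64(107), np.int64(108), np.int64(108), np.int64(106), np.int64(109), np.int64(106), np.int64(109), np.int64(102), np.int64(41), np.int64(14), np.int64(28), np.int64(142), np.int64(238), np.int64(246), np.int64(246), np.int64(245), np.int64(246)]
162 [np.int64(171), np.int64(158), np.int64(73), np.int64(73), np.int64(25), np.int64(53), np.int64(153), np.int64(146), np.int64(146), np.int64(145), np.int64(142), np.int64(146), np.int64(143), np.int64(146), np.int64(139), np.int64(55), np.int64(13), np.int64(18), np.int64(38), np.int64(219), np.int64(246), np.int64(246)]
174 [np.int64(169), np.int64(155), np.int64(78), np.int64(32), np.int64(49), np.int64(96), np.int64(139), np.int64(145), np.int64(145), np.int64(145), np.int64(145), np.int64(144), np.int64(142), np.int64(145)
[... 735 characters left out ...]
64(245), np.int64(245), np.int64(244)]
210 [np.int64(168), np.int64(166), np.int64(165), np.int64(115), np.int64(32), np.int64(151), np.int64(237), np.int64(238), np.int64(238), np.int64(237), np.int64(236), np.int64(236), np.int64(238), np.int64(234), np.int64(115), np.int64(37), np.int64(39), np.int64(39), np.int64(227), np.int64(245), np.int64(245), np.int64(245)]
222 [np.int64(168), np.int64(167), np.int64(165), np.int64(168), np.int64(153), np.int64(125), np.int64(227), np.int64(236), np.int64(237), np.int64(235), np.int64(236), np.int64(236), np.int64(236), np.int64(233), np.int64(81), np.int64(37), np.int64(32), np.int64(63), np.int64(242), np.int64(245), np.int64(245), np.int64(244)]
```

>>> {"name": "carry_out", "arguments": {
  "rows": [
    [-1,0,40,0,0,0,-1],
    [-1,0,80,0,0,0,-1],
    [-1,0,120,0,0,0,-1],
    [-1,0,135,0,0,0,-1],
    [-1,8,138,0,0,0,-1],
    [-1,18,138,0,0,0,-1],
    [-1,22,138,0,0,0,-1],
    [-1,26,138,0,0,0,-1],
    [-1,30,138,0,0,0,-1],
    [-1,34,138,0,0,0,-1],
    [-1,38,138,0,0,0,-1],
    [-1,42,138,0,0,0,-1],
    [-1,46,138,0,0,0,-1],
    [-1,49,138,0,0,0,-1],
    [-1,52,138,0,0,0,-1],
    [-1,55,138,0,0,0,-1],
    [-1,58,138,0,0,0,-1],
    [-1,60,138,0,0,0,-1],
    [-1,60,138,0,0,0,-1],
    [-1,60,138,0,0,0,-1]
  ]
}}

```text
time_s: 6.22
ee_pos: [0.5284, 0.1945, 0.0817]
orientation: [[0.999, 0.039, -0.0], [0.039, -0.999, 0.0], [-0.0, -0.0, -1.0]]
force: [0.7, 0.4, -0.7]
grip_width: 0.0004
```

>>> {"name": "carry_out", "arguments": {
  "rows": [
    [-10,-10,-40,0,0,0,-1],
    [-40,-10,-80,0,0,5,-1],
    [-80,0,-110,0,0,7,-1],
    [-120,0,-120,0,0,7,-1],
    [-120,0,-120,0,0,7,-1],
    [-120,0,-120,0,0,7,-1]
  ]
}}

```text
time_s: 6.72
ee_pos: [0.4054, 0.1903, 0.2035]
orientation: [[0.997, -0.08, 0.0], [-0.08, -0.997, 0.001], [0.0, -0.001, -1.0]]
force: [0.4, 0.5, 0.7]
grip_width: 0.0004
```

```bash
cat > m.py <<'E'
from h import *
s=r.sense(); print(s["time_s"],s["ee_pos"],np.round(s["orientation"],3).tolist(),s["grip_width"])
c=eyes.capture("top");im=c["color"].astype(int);R,G,B=im[...,0],im[...,1],im[...,2]
# fence foot line: white->dark edge going up in columns
pts=[]
for x in list(range(232,412,4)):
    col=im[150:190,x].min(1); ii=np.where((col[:-1]<130)&(col[1:]>=130))[0]
    if len(ii): i=ii[-1]; pts.append(ray(c,(x,150+i+(130-col[i])/(col[i+1]-col[i])),0.006)[:2])
pts=np.array(pts,np.float32)
vx,vy,x0,y0=cv2.fitLine(pts,cv2.DIST_HUBER,0,.01,.01).ravel()
if vy<0: vx,vy=-vx,-vy
print("fence dir deg from +y toward +x",round(np.degrees(np.arctan2(vx,vy)),2),"x at y=0",round(x0-y0*vx/vy,4))
n=np.array([vy,-vx])
box=np.zeros(R.shape,bool);box[160:235,225:416]=1
for nm,m in (("red",(R>G+50)&(R>B+50)),("blue",(B>R+40)&(B>G+20))):
    k=max(comps(m&box),key=lambda k:k.sum()); k=cv2.morphologyEx(k.astype(np.uint8),cv2.MORPH_CLOSE,np.ones((5,5)))
    cn=max(cv2.findContours(k,0,1)[0],key=cv2.contourArea).reshape(-1,2)
    P=np.array([ray(c,p,.042)[:2] for p in cn.astype(float)])*1000
    q=cv2.minAreaRect(P.astype(np.float32)); bx=cv2.boxPoints(q)
    print(nm,np.round(q[0],1),np.round(q[1],1),round(q[2],1),"corners",bx.round(0).tolist(),"gaps to fence",np.round((1000*np.array([x0,y0])-bx)@n,1))
np.savez("top.npz",**c)
cv2.imwrite("pics/tc.png",cv2.resize(c["color"][145:250,205:430,::-1],None,fx=3.5,fy=3.5,interpolation=cv2.INTER_CUBIC))
E
python3 m.py
```

```text
6.7167 [0.40536817 0.19034638 0.20345001] [[0.997, -0.08, 0.0], [-0.08, -0.997, 0.001], [0.0, -0.001, -1.0]] 0.0003841597205832259
fence dir deg from +y toward +x 5.33 x at y=0 0.6182
red [531.2 123.9] [ 70.8 100.4] 2.8 corners [[493.0, 172.0], [498.0, 72.0], [569.0, 75.0], [564.0, 176.0]] gaps to fence [140.3 126.1  56.   70.3]
blue [508.9 -61.3] [99.4 69.5] 66.1 corners [[457.0, -93.0], [520.0, -121.0], [561.0, -30.0], [497.0, -2.0]] gaps to fence [151.9  86.1  54.4 120.3]
```

View pics/tc.png

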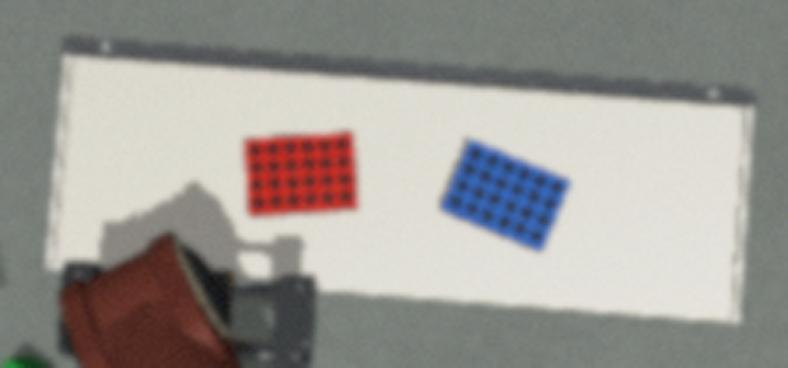

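>>> {"name": "carry_out", "arguments": {
  "rows": [
    [35,30,40,0,0,0.7,0.18],
    [60,54,80,0,0,0.7,0.18],
    [60,54,120,0,0,0.7,0.18],
    [60,54,160,0,0,0.7,0.18],
    [60,54,182,0,0,0.7,0.18],
    [60,54,188,0,0,0.7,0.18],
    [60,54,188,0,0,0.7,0.18],
    [68,54,188,0,0,0.7,0.18],
    [74,54,188,0,0,0.7,0.18],
    [80,54,188,0,0,0.7,0.18],
    [86,54,188,0,0,0.7,0.18],
    [92,54,188,0,0,0.7,0.18],
    [98,55,188,0,0,0.7,0.18],
    [104,55,188,0,0,0.7,0.18],
    [110,55,188,0,0,0.7,0.18],
    [116,55,188,0,0,0.7,0.18],
    [122,55,188,0,0,0.7,0.18],
    [128,55,188,0,0,0.7,0.18],
    [133,55,188,0,0,0.7,0.18],
    [133,55,188,0,0,0.7,0.18]
  ]
}}

```text
time_s: 8.43
ee_pos: [0.5383, 0.1238, 0.0137]
orientation: [[0.995, -0.096, 0.002], [-0.096, -0.995, 0.0], [0.002, -0.0, -1.0]]
force: [0.6, 0.5, -0.9]
grip_width: 0.0548
```

```bash
python3 m.py
```

```text
8.4333 [0.53825768 0.12377021 0.01368542] [[0.995, -0.096, 0.002], [-0.096, -0.995, 0.0], [0.002, -0.0, -1.0]] 0.05484111794682571
fence dir deg from +y toward +x 5.34 x at y=0 0.6183
red [595.5  83.5] [38.2 38.5] 89.1 corners [[576.0, 65.0], [614.0, 64.0], [615.0, 102.0], [577.0, 103.0]] gaps to fence [48.2  9.8 12.8 51.2]
blue [509.  -61.2] [99.8 69.8] 65.8 corners [[457.0, -92.0], [520.0, -121.0], [561.0, -30.0], [498.0, -1.0]] gaps to fence [152.3  86.3  54.  120. ]
```

>>> {"name": "carry_out", "arguments": {
  "rows": [
    [3,0,0,0,0,0,0.18],
    [6,0,0,0,0,0,0.18],
    [8,0,0,0,0,0,0.18],
    [10,0,0,0,0,0,0.18],
    [11,0,0,0,0,0,0.18],
    [12,0,0,0,0,0,0.18],
    [12,0,0,0,0,0,0.18]
  ]
}}

```text
time_s: 9.07
ee_pos: [0.5481, 0.1229, 0.0136]
orientation: [[0.995, -0.095, -0.001], [-0.095, -0.995, -0.0], [-0.001, 0.0, -1.0]]
force: [-1.1, -0.3, -0.7]
grip_width: 0.055
```

>>> {"name": "carry_out", "arguments": {
  "rows": [
    [1,0,0,0,0,0,0.18],
    [2,0,0,0,0,0,0.18],
    [2,0,0,0,0,0,0.18]
  ]
}}

```text
time_s: 9.32
ee_pos: [0.548, 0.1228, 0.0135]
orientation: [[0.995, -0.095, -0.005], [-0.095, -0.996, -0.0], [-0.005, 0.001, -1.0]]
force: [-5.1, 0.1, 3.4]
grip_width: 0.055
```

>>> {"name": "carry_out", "arguments": {
  "rows": [
    [1,0,0,0,0,0,0.18],
    [2,0,0,0,0,0,0.18],
    [3,0,0,0,0,0,0.18],
    [3,0,0,0,0,0,0.18]
  ]
}}

```text
time_s: 9.65
ee_pos: [0.5479, 0.1228, 0.0133]
orientation: [[0.995, -0.094, -0.011], [-0.094, -0.996, -0.001], [-0.011, 0.002, -1.0]]
force: [-7.6, -0.1, 5.7]
grip_width: 0.0545
```

>>> {"name": "carry_out", "arguments": {
  "rows": [
    [-2,0,0,0,0,0,0.18],
    [-8,0,0,0,0,0,0.18],
    [-30,0,-20,0,0,0,0.18],
    [-60,0,-60,0,0,0,0.18],
    [-100,0,-100,0,0,0,0.18],
    [-130,0,-120,0,0,0,0.18],
    [-130,0,-120,0,0,0,0.18]
  ]
}}

```text
time_s: 10.23
ee_pos: [0.4223, 0.1356, 0.1365]
orientation: [[0.996, -0.094, 0.004], [-0.094, -0.996, 0.002], [0.004, -0.002, -1.0]]
force: [-0.4, -0.1, -0.7]
grip_width: 0.0554
```

```bash
python3 m.py
```

```text
10.2333 [0.42227168 0.13561668 0.13654082] [[0.996, -0.094, 0.004], [-0.094, -0.996, 0.002], [0.004, -0.002, -1.0]] 0.05537986533245984
fence dir deg from +y toward +x 5.33 x at y=0 0.6182
red [592.1 113.6] [100.4  72.9] 84.6 corners [[551.0, 67.0], [624.0, 60.0], [633.0, 160.0], [561.0, 167.0]] gaps to fence [73.1  0.2  0.1 72.9]
blue [509.1 -61.4] [99.4 69.3] 66.4 corners [[457.0, -93.0], [521.0, -121.0], [561.0, -30.0], [497.0, -2.0]] gaps to fence [151.4  85.6  54.4 120.2]
```

>>> {"name": "carry_out", "arguments": {
  "rows": [
    [30,40,0,0,0,0,0.18],
    [37,80,20,0,0,0,0.18],
    [37,120,40,0,0,0,0.18],
    [37,160,70,0,0,0,0.18],
    [37,188,100,0,0,0,0.18],
    [37,188,116,0,0,0,0.18],
    [37,188,120,0,0,0,0.18],
    [37,188,120,0,0,0,0.18],
    [46,188,120,0,0,0,0.18],
    [51,188,120,0,0,0,0.18],
    [56,188,120,0,0,0,0.18],
    [61,188,120,0,0,0,0.18],
    [66,188,120,0,0,0,0.18],
    [71,188,120,0,0,0,0.18],
    [76,188,120,0,0,0,0.18],
    [81,188,120,0,0,0,0.18],
    [86,188,120,0,0,0,0.18],
    [91,188,120,0,0,0,0.18],
    [94,188,120,0,0,0,0.18],
    [94,188,120,0,0,0,0.18]
  ]
}}

```text
time_s: 11.95
ee_pos: [0.5009, -0.0613, 0.0136]
orientation: [[0.995, -0.095, 0.002], [-0.095, -0.995, 0.0], [0.002, -0.0, -1.0]]
force: [1.2, -0.2, 0.2]
grip_width: 0.0551
```

```bash
python3 m.py; python3 -c "
from h import *
c=wrist(); cv2.imwrite('pics/w3.png',c['color'][:,:,::-1])"
```

```text
11.95 [ 0.50094726 -0.06126388  0.01364157] [[0.995, -0.095, 0.002], [-0.095, -0.995, 0.0], [0.002, -0.0, -1.0]] 0.05511131566645593
fence dir deg from +y toward +x 5.3 x at y=0 0.6185
red [592.  113.8] [100.4  73. ] 84.4 corners [[551.0, 67.0], [623.0, 60.0], [633.0, 160.0], [561.0, 167.0]] gaps to fence [73.6  0.6  0.1 73.1]
blue [562.6 -57.7] [96.8 35.8] 84.6 corners [[540.0, -104.0], [576.0, -108.0], [585.0, -11.0], [549.0, -8.0]] gaps to fence [68.3 32.5 32.3 68.1]
```

View pics/w3.png

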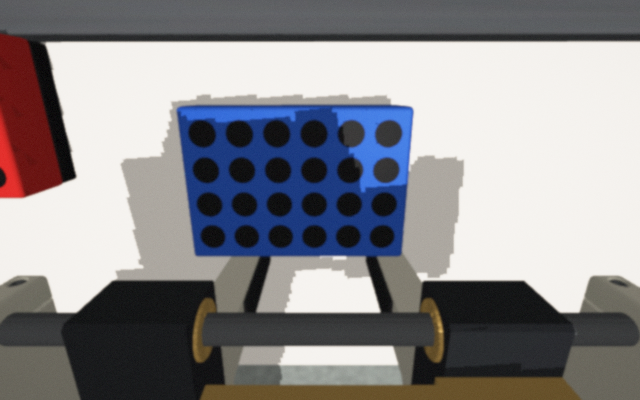

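>>> {"name": "carry_out", "arguments": {
  "rows": [
    [5,0,0,0,0,0,0.18],
    [10,0,0,0,0,0,0.18],
    [15,0,0,0,0,0,0.18],
    [19,0,0,0,0,0,0.18],
    [22,0,0,0,0,0,0.18],
    [25,0,0,0,0,0,0.18],
    [27,0,0,0,0,0,0.18],
    [29,0,0,0,0,0,0.18],
    [31,0,0,0,0,0,0.18],
    [32,0,0,0,0,0,0.18],
    [33,0,0,0,0,0,0.18],
    [33,0,0,0,0,0,0.18]
  ]
}}

```text
time_s: 13.05
ee_pos: [0.5303, -0.0643, 0.0135]
orientation: [[0.995, -0.095, -0.005], [-0.095, -0.995, 0.0], [-0.005, 0.0, -1.0]]
force: [-4.7, 0.4, 3.3]
grip_width: 0.0547
```

>>> {"name": "carry_out", "arguments": {
  "rows": [
    [1,0,0,0,0,0,0.18],
    [2,0,0,0,0,0,0.18],
    [2,0,0,0,0,0,0.18]
  ]
}}

```text
time_s: 13.3
ee_pos: [0.5302, -0.0643, 0.0133]
orientation: [[0.995, -0.095, -0.009], [-0.095, -0.995, 0.001], [-0.009, 0.0, -1.0]]
force: [-7.6, 0.9, 5.4]
grip_width: 0.0545
```

>>> {"name": "carry_out", "arguments": {
  "rows": [
    [-2,0,0,0,0,0,0.18],
    [-8,0,0,0,0,0,0.18],
    [-30,0,-20,0,0,0,0.18],
    [-60,0,-60,0,0,0,0.18],
    [-95,0,-100,0,0,0,0.18],
    [-95,0,-140,0,0,0,0.18],
    [-95,0,-160,0,0,0,0.18],
    [-95,0,-160,0,0,0,0.18]
  ]
}}

```text
time_s: 13.97
ee_pos: [0.4445, -0.0561, 0.1801]
orientation: [[0.995, -0.096, 0.017], [-0.096, -0.995, -0.001], [0.017, -0.0, -1.0]]
force: [1.5, 0.0, -0.5]
grip_width: 0.0551
```

```bash
python3 m.py; python3 -c "
from h import *
c=eyes.capture('scene'); cv2.imwrite('pics/s3.png',c['color'][:,:,::-1])"
```

```text
13.9667 [ 0.4444992  -0.05606081  0.18007763] [[0.995, -0.096, 0.017], [-0.096, -0.995, -0.001], [0.017, -0.0, -1.0]] 0.05506948460040425
fence dir deg from +y toward +x 5.34 x at y=0 0.6183
red [592.  113.8] [100.4  73. ] 84.4 corners [[551.0, 67.0], [623.0, 60.0], [633.0, 160.0], [561.0, 167.0]] gaps to fence [73.5  0.5  0.1 73. ]
blue [576.3 -58.2] [100.1  73.8] 84.6 corners [[535.0, -105.0], [608.0, -112.0], [618.0, -12.0], [544.0, -5.0]] gaps to fence [73.4 -0.4 -0.5 73.3]
```

View pics/s3.png

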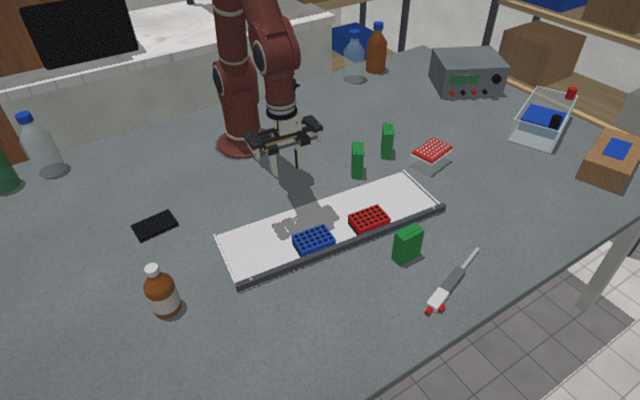

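Run:
```python
from h import *
c=wrist(); cv2.imwrite("pics/w4.png",c["color"][:,:,::-1])
im=c["color"].astype(int);R,G,B=im[...,0],im[...,1],im[...,2]
n=np.array([np.cos(np.radians(5.33)),-np.sin(np.radians(5.33))])
for nm,m in (("red",(R>G+50)&(R>B+50)),("blue",(B>R+40)&(B>G+20))):
    m[280:]=0; k=max(comps(m),key=lambda k:k.sum()); k=cv2.morphologyEx(k.astype(np.uint8),cv2.MORPH_CLOSE,np.ones((25,25)))
    cn=max(cv2.findContours(k,0,1)[0],key=cv2.contourArea).reshape(-1,2)
    P=np.array([ray(c,p,.042)[:2] for p in cn.astype(float)])*1000
    q=cv2.minAreaRect(P.astype(np.float32)); print(nm,np.round(q[0],1),np.round(q[1],1),round(q[2],1),(cv2.boxPoints(q)@n).round(1))
for x in range(60,620,60):
    col=im[:,x].min(1); i=[j for j in range(5,200) if col[j-1]<150<=col[j]]
    print(x,[round(1000*ray(c,(x,j-.5),.006)[:2]@n,1) for j in i][:3])
```

```text
red [586.9 107.5] [108.6  62. ] 84.6 [543.3 605.3 605.5 543.5]
blue [571.  -59.7] [99.  62.1] 84.6 [543.  605.  605.2 543.1]
60 [np.float64(544.9)]
120 [np.float64(544.7)]
180 [np.float64(544.6)]
240 [np.float64(459.4)]
300 [np.float64(467.8), np.float64(447.3)]
360 [np.float64(545.2), np.float64(447.1)]
420 []
480 []
540 [np.float64(529.8), np.float64(434.5)]
600 [np.float64(438.8)]
```

View pics/w4.png

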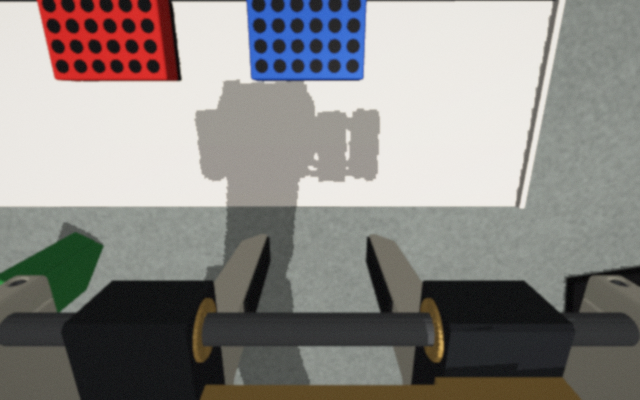

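>>> {"name": "carry_out", "arguments": {
  "rows": [
    [20,-80,-30,0,0,0,0.18],
    [50,-80,-30,0,0,0,0.18],
    [70,-80,-30,0,0,0,0.18],
    [70,-80,-30,0,0,0,0.18],
    [70,-80,-30,0,0,0,0.18]
  ]
}}

```text
time_s: 14.53
ee_pos: [0.5182, 0.0183, 0.2017]
orientation: [[0.996, -0.093, -0.002], [-0.093, -0.996, 0.0], [-0.002, 0.0, -1.0]]
force: [0.4, -0.7, -0.2]
grip_width: 0.0548
```

Run:
```python
from h import *
c=wrist(); cv2.imwrite("pics/w5.png",cv2.resize(c["color"][0:220,100:500,::-1],None,fx=2,fy=2,interpolation=cv2.INTER_CUBIC))
im=c["color"].astype(int);R,G,B=im[...,0],im[...,1],im[...,2]
n=np.array([np.cos(np.radians(5.33)),-np.sin(np.radians(5.33))])
for nm,m in (("red",(R>G+50)&(R>B+50)),("blue",(B>R+40)&(B>G+20))):
    m[280:]=0; k=max(comps(m),key=lambda k:k.sum()); k=cv2.morphologyEx(k.astype(np.uint8),cv2.MORPH_CLOSE,np.ones((25,25)))
    cn=max(cv2.findContours(k,0,1)[0],key=cv2.contourArea).reshape(-1,2)
    P=np.array([ray(c,p,.042)[:2] for p in cn.astype(float)])*1000
    q=cv2.minAreaRect(P.astype(np.float32)); print(nm,np.round(q[0],1),np.round(q[1],1),round(q[2],1),(cv2.boxPoints(q)@n).round(1))
for x in range(40,620,60):
    col=im[:,x].min(1); i=[j for j in range(2,200) if col[j-1]<150<=col[j]]
    print(x,[(j,round(float(1000*ray(c,(x,j-.5),.006)[:2]@n),1)) for j in i][:3])
```

```text
red [591.9 110.4] [101.9  68.8] 84.7 [544.7 613.5 613.5 544.7]
blue [576.1 -59.3] [100.   68.8] 84.7 [544.7 613.6 613.5 544.7]
40 [(13, 676.7), (29, 662.3), (32, 659.5)]
100 [(17, 673.1), (22, 668.6), (25, 665.9)]
160 [(4, 684.7), (13, 676.7), (17, 673.1)]
220 [(12, 677.6), (14, 675.8), (21, 669.6)]
280 [(2, 686.4), (6, 682.9), (10, 679.4)]
340 [(3, 685.6), (15, 675.0), (29, 662.4)]
400 [(6, 683.0), (17, 673.2), (23, 667.8)]
460 [(4, 684.8), (9, 680.4), (13, 676.8)]
520 [(7, 682.2), (15, 675.1), (24, 667.0)]
580 [(7, 682.2), (11, 678.7), (15, 675.1)]
```

View pics/w5.png

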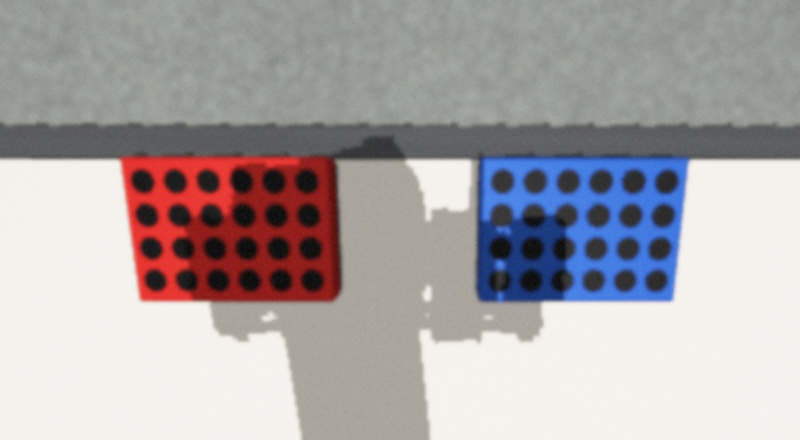

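```bash
python3 -c "
from workcell import workorder
print(workorder.finish_job())"
```

```text
the job is handed in; nothing more can be done
None
```

Both racks lie flat on their black bases with wells up, and each has a long side square against the fence. I tipped blue then red with the closed fingers. I then slid red and blue to the fence with the half-open fingers, never lifting either one. The job was handed in at about 14.6 s, with the highest force I read during pushing about 9 N.

- **Squareness:** in the last close wrist view both racks sit at 84.7°, against a fence direction of about 84.67°.
- **Flush fit:** in that view both racks' near sides are level at 544.7 mm, where 545.5 mm is expected for a rack touching the fence. No gap to the fence shows.
- **Disagreement:** the coarser top camera put the far edges within 0.5 mm of the fence, but made each rack about 3 mm too wide (73 mm instead of 70 mm). I put that down to its roughly 3 mm pixels. The push force rose while the tool stopped moving, which agrees with contact.
- **Bystanders:** in the last scene picture the tip box, bottle, tile and green look-alikes appear where they started. I checked this by eye only.

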